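# Turn the trolley wheel until its valve is at the top

### The arm

A 7-joint arm with a two-finger parallel gripper is mounted at the origin on the work surface. World frame = base frame: x ahead of the robot, y to its left, z up, the work surface at z = 0. Lengths are in m, angles in rad, forces in N, time in s.
With the tool pointing down it reaches from about 0.425 to 0.95 m from the base axis. Payload 4.7 kg.
Tool frame: the origin (TCP) lies on the centre line of the jaws, within the pads' length; the fingertips stand robot.nose_length ahead of it and the grasp point (between the pads) lies 8 mm behind it (robot.nose_length is the distance from the TCP to the fingertips, in m); z points along the fingers, y is the line along which they close (so a half turn about z gives the same grasp; the last joint's range is limited). The gripper opens to 85 mm and grips with 20 to 120 N. Pads are 22 mm wide; open, the fingers measure 114 mm over their backs; the gripper's body (76 mm by 85 mm) begins 54 mm behind the grasp point. The pads swing forward as they close: fully open they stand 13 mm farther back than shut.
Start: joints at [-1.221, 0.469, -0.049, 1.532, 0.024, 1.141, -0.082], TCP at [0.25, 0.627, 0.242] pointing down, gripper open.
Joint ranges: [-2.59, 2.59], [-0.33, 1.99], [-1.39, 1.29], [0.1, 2.45], [-1.04, 4.18], [0.21, 1.99], [-2.66, 2.66]. Speed limits (rad/s): [2.57, 2.57, 3.14, 3.14, 3.14, 3.14, 3.14].

### API

Orientations are given as [roll, pitch, yaw] about the fixed x, y, z axes, in that order (R = Rz(yaw) Ry(pitch) Rx(roll)).
In Python, from plant import robot gives the robot as it stands. Calls block until the motion is done:
- robot.goto(position, orientation): joint-space move of the TCP to a pose.
- robot.move_straight(position, vel=0.15, attitude=None, contact_N=None): straight line of the TCP; attitude=None keeps the orientation; vel is the mean speed in m/s. With contact_N (N) it stops when the force on the tool has changed by that much, and returns True; else False.
- robot.move_joints(angles): joint-space move.
- robot.grip(opening, strength=None): opening from 0.0 (shut) to 1.0 (fully open); strength is the grip in N (None keeps the last); returns when the fingers have stopped.
- robot.sleep(seconds).
- robot.inverse_kinematics(position, orientation): joint angles nearest the present ones, or None.
- robot.sense(): the state.
- robot.grab_frame(name): name is "scene" or "side" or "wrist"; returns a dict with "image" (480x640x3 uint8, red, green, blue), "range_z" (480x640 float32, m along the optical axis (not along the pixel's ray), 0 where there is no reading), "fx", "fy", "cx", "cy" (pixels), "R" (3x3) and "t" (3): a world point X has camera coordinates R X + t. Camera axes: x right, y down, z forward; pixel columns grow to the right and rows downward; lengths in m; the calibration is good to about 2 mm. A picture is of the moment at which its call begins.
A pose or a line that the arm cannot do raises robot.IKError and nothing moves.
- robot.close_job(): hands the job in; it is judged then, once.
The state is a dict: "t": time; "joint_pos": joint angles; "joint_velocities": joint speeds; "effort": joint torques, N m; "tcp_pos": TCP position; "tcp_rot": TCP orientation; "wrist_force": force on the tool from outside, world axes, zero at the start; "torque": the same for the moment, N m; "opening": opening from 0.0 (shut) to 1.0 (fully open); "gripper_force": force on a finger pad.
Only numpy, scipy, OpenCV 4.12 (cv2) and the standard library are available. Lean on these libraries where they do the work, as an engineer would, in place of code of your own. Each camera call takes 0.05 s, during which the arm holds its last target. There are 200 camera calls.

### The job

The trolley wheel in the bench stand is next for the tyre pump: push its red spokes round with a fingertip, one after another, until the yellow-capped valve is straight above the axle, at twelve o'clock, then take your hand away and leave the wheel at rest. Push gently and on the spokes only: do not grip them, do not push on the tyre or the valve, and leave the loose things on the bench where they are.

Things in the scene. Friction and masses are not known exactly. Their poses are not given: they have to be found in the camera images.
- stand: Grey steel wheel stand screwed to the bench. Origin on the bench under the wheel's centre; x along the axle, z up, its -x side (front) faces the robot. Base 180 (x) x 160 (y) x 12 mm; two uprights 34 mm wide (y), 8 mm thick at x = -58 and +58 mm, reach 163 mm above the bench, axle-end nuts out to x = -70 and +70 mm. Above that the wheel is free all round.
- axle (a point): Centre of the wheel on the axle, 155 mm above the bench; axes as the stand's. The steel hub is 48 mm across and 84 mm long.
- wheel (a joint): Wheel angle, rad: 0 (or a whole turn, 6.283) with the valve straight up; grows clockwise seen from the front (robot's side): at +1.57 the valve is on the stand's -y side. Starts with the valve low, 1.85 to 4.43. Turns either way past a full turn; bearing friction 0.28 N m (4 to 5 N on a spoke 65 mm from the axle), balanced, stays where it is left.
- spokes: Five red spokes turning with the wheel; origin at the wheel's centre, x along the axle, z towards the valve. They lie 36, 108, 180, 252 and 324 degrees from the valve (valve midway between two). Each is a pair of round bars 10 mm thick, one at the front and one at the back of the wheel. A fingertip reaches in between the front bars from the front and above.
- spoke_bend (a point): Bend in the front bar of the spoke 36 degrees clockwise (seen from the front) of the valve, 76 mm from the axle, on the bar's centre line. Every front bar runs straight out from the hub to such a bend, its centre line 34 mm in front of the wheel's middle plane, so 22 mm proud of the tyre's side; from there it slants back to the rim (96 mm from the axle).
- tyre: Black tyre turning with the wheel, not to be pushed: 262 mm across outside, 194 mm inside, 34 mm wide (17 mm each side of the middle plane); origin at the wheel's centre, axes as the spokes'. Yellow dots 18 mm across on both its sides and a yellow patch on its tread mark where the valve is. Its aluminium rim is 191 mm across inside and 26 mm wide.
- valve_cap (a point): Free inner end of the valve's yellow cap, 56 mm from the axle in the wheel's middle plane; z axis from the axle towards the valve, x along the axle.
- valve: Valve, not to be pushed: brass stem with a yellow cap 13 mm across, standing inward from the rim, from 97 to 56 mm from the axle, in the wheel's middle plane; origin at the wheel's centre, z towards the valve.
- rivet_tool: Bystander: cordless rivet tool standing upright, red and black with aluminium head, 110 x 75 mm, 228 mm tall; origin at centre of its underside.
- oil_bottle: Bystander: small white oil bottle, 52 mm across, 130 mm tall; origin at centre of its underside.
- red_bin: Bystander: small red open bin, 120 x 100 x 55 mm; origin at centre of its underside.
- camera_unit: Bystander: black camera unit with lens lying down, 120 x 44 mm, 46 mm tall; origin under it.
- screwdriver: Bystander: screwdriver lying flat on the bench in front of the stand, its length along its x axis; origin under it.
- spanner: Bystander: steel spanner lying flat beside the stand, its length along its x axis; origin under it.
- bracket: Bystander: small aluminium angle bracket, 120 x 45 mm, 44 mm tall, beside the stand; origin under it.

How it is judged:
By the outcome, as a careful person would: the job done as asked, in the order asked, and still so for the second after the job is handed in, with the robot touching nothing.
It also fails if it takes over 67 s, if anything falls off the work surface, if the arm or the gripper's body presses on something with over 40 N, if the wrist force passes 120 N, or if a joint passes its speed limit or range.

## Working session

There is one attempt and no reset: what is moved stays moved. The work goes in short steps, each a Python script; the robot and the scene stay as the last script left them, time stands still between calls to the robot, and variables do not carry over. Pictures are saved under pics/ and viewed, at most 10 in all, crops included, and the job is handed in when it is done.

```bash
ls; mkdir -p pics; python3 - <<'E'
from plant import robot
import cv2,numpy as np
for n in ("scene","side"):
    f=robot.grab_frame(n); cv2.imwrite(f"pics/{n}0.png",f["image"][:,:,::-1]); np.savez(f"{n}0.npz",**f)
    print(n,f["fx"],f["cx"],f["cy"],(-f["R"].T@f["t"]).round(3),f["R"].round(2).tolist())
s=robot.sense();print(s["t"],s["tcp_pos"],s["tcp_rot"],robot.nose_length)
E
```

```text
pics
scene 600.9294275751558 312.0183035611862 240.69117301348294 [1.46  0.59  1.331] [[-0.55, 0.83, 0.01], [0.6, 0.41, -0.69], [-0.58, -0.38, -0.72]]
side 544.3803302627988 322.30712703112823 238.05680327423704 [-0.192 -0.765  0.878] [[0.73, -0.69, -0.01], [-0.39, -0.4, -0.83], [0.56, 0.61, -0.56]]
0.1 [0.2494289  0.62667918 0.24136174] [-3.13983203e+00  6.01527236e-05  2.76283312e+00] 0.011
```

View pics/scene0.png

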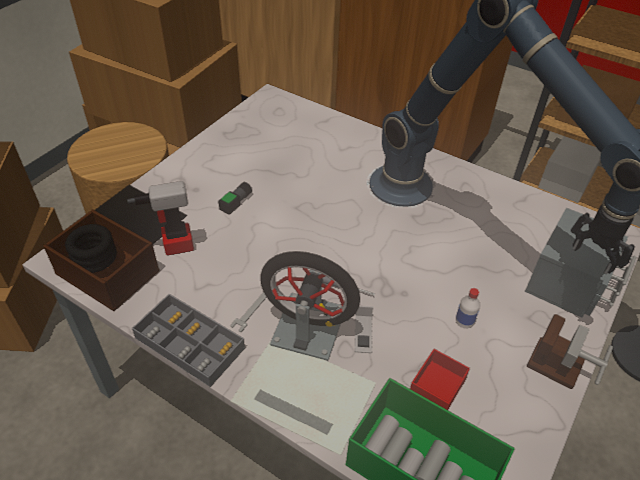

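View pics/side0.png

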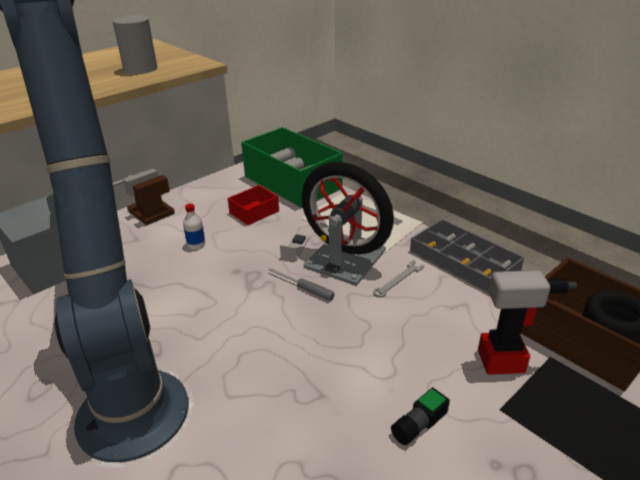

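The side view shows the wheel's front face at about (347,208), with yellow near (323,238), lower left, so the valve is low. The screwdriver lies in front at (300,285). The scene view shows the wheel's back at (310,288). Next I'll fit the wheel from the range data.

```bash
cat > h.py <<'E'
import numpy as np,cv2
from scipy.optimize import least_squares
def world(f):
    v,u=np.mgrid[:480,:640]; z=f["range_z"]
    c=np.stack([(u-f["cx"])/f["fx"]*z,(v-f["cy"])/f["fy"]*z,z],-1)
    return (c-f["t"])@f["R"]
def ray(f,u,v):
    d=f["R"].T@np.array([(u-f["cx"])/f["fx"],(v-f["cy"])/f["fy"],1]); return -f["R"].T@f["t"],d
def hsv(f): return cv2.cvtColor(np.ascontiguousarray(f["image"]),cv2.COLOR_RGB2HSV)
E
python3 - <<'E'
from h import *
A=[]
for n,box in (("side",(295,155,400,262)),("scene",(255,245,365,335))):
    f=dict(np.load(n+"0.npz")); W=world(f); H=hsv(f)
    m=np.zeros((480,640),bool); m[box[1]:box[3],box[0]:box[2]]=1
    m&=(f["range_z"]>0)&(H[...,2]<75)&(H[...,1]<110)&(W[...,2]>0.03)&(W[...,2]<.30)
    P=W[m]; med=np.median(P,0); P=P[np.linalg.norm(P-med,axis=1)<.22]
    print(n,len(P),med.round(3),P.min(0).round(3),P.max(0).round(3)); A.append(P)
    c=cv2.resize(f["image"][box[1]-20:box[3]+30,box[0]-20:box[2]+20,::-1],None,fx=3.8,fy=3.8,interpolation=cv2.INTER_CUBIC)
    cv2.imwrite(f"pics/{n}_crop.png",c); print(c.shape)
P=np.vstack(A)
# torus-like surface: rounded section |(r-R0)/17|, distance 17mm
def split(p,P):
    a=np.array([np.cos(p[2]),np.sin(p[2]),0]); d=P-[p[0],p[1],.155]
    x=d@a; r=np.linalg.norm(d-np.outer(x,a),axis=1); return x,r
def res(p,P):  # distance to box section of tyre 17 x 17 mm
    x,r=split(p,P); q=np.stack([abs(x)-.017,abs(r-.114)-.017]); return np.linalg.norm(np.maximum(q,0),axis=0)+np.minimum(q.max(0),0)
for Q in (A[0],A[1],P):
    best=min((least_squares(res,[*Q.mean(0)[:2],y],args=(Q,),loss="soft_l1",f_scale=.003) for y in np.linspace(-1.5,1.5,9)),key=lambda s:s.cost)
    print(best.x.round(4),best.cost,np.median(abs(best.fun)))
E
```

```text
side 3739 [0.652 0.046 0.169] [ 0.59 -0.06  0.03] [0.719 0.184 0.286]
(597, 551, 3)
scene 2730 [0.662 0.083 0.203] [ 0.599 -0.051  0.034] [0.718 0.194 0.29 ]
(532, 570, 3)
[0.6267 0.0704 0.3037] 0.1841610284187054 0.00515665344409677
[0.6579 0.0627 0.2949] 0.0935854614331253 0.0023177048848835383
[0.6566 0.0728 0.3011] 0.2917222507752817 0.0031744883429770943
```

View pics/side_crop.png

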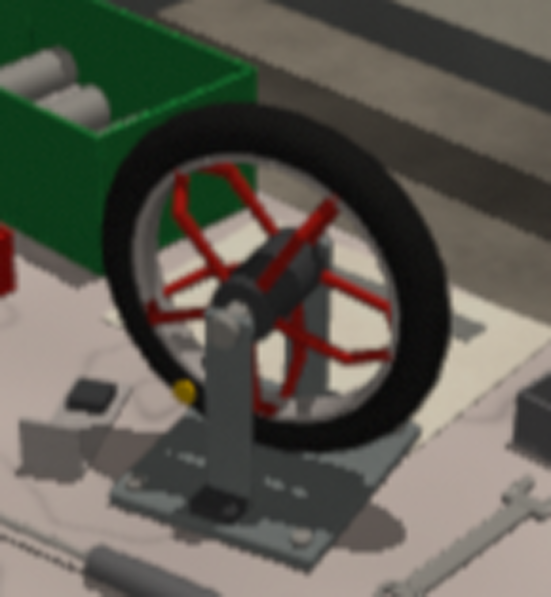

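```bash
python3 - <<'E'
from h import *
p=np.array([.657,.068,.30]);a=np.array([np.cos(p[2]),np.sin(p[2]),0]);b=np.array([-a[1],a[0],0])
for n,box in (("side",(295,155,400,262)),("scene",(255,245,365,335))):
    f=dict(np.load(n+"0.npz")); W=world(f); H=hsv(f)
    d=W-[p[0],p[1],.155]; x=d@a; r=np.hypot(d@b,d[...,2])
    m=(f["range_z"]>0)&(H[...,2]<75)&(abs(x)<.06)&(r<.15)&(r>.085)&(W[...,2]>.17)
    Q=d[m]; xs=x[m]
    print(n,m.sum(),"x hist",np.histogram(xs,np.arange(-.06,.061,.008)))
    print(" r",np.percentile(r[m],[1,50,99]).round(3),"b",np.percentile(Q@b,[.5,99.5]).round(3),"ztop",np.percentile(Q[:,2],99.5)+.155)
    red=(f["range_z"]>0)&((H[...,0]<8)|(H[...,0]>172))&(H[...,1]>150)&(abs(x)<.08)&(r<.11)
    print(" red x",np.percentile(x[red],[5,50,95]).round(3), red.sum())
    yel=(H[...,0]>20)&(H[...,0]<35)&(H[...,1]>150)&(np.linalg.norm(d,axis=2)<.25)
    k,l,st,ce=cv2.connectedComponentsWithStats(yel.astype(np.uint8))
    for i in range(1,k):
        s=l==i; D=d[s]; print(" yel",st[i,4],ce[i].round(1),"x,b,z",np.median(x[s]).round(3),np.median(D@b).round(3),np.median(D[:,2]).round(3))
E
```

```text
side 1718 x hist (array([  0,   0,   0,   0,   2, 730, 669, 233,  80,   4,   0,   0,   0,
         0,   0]), array([-0.06 , -0.052, -0.044, -0.036, -0.028, -0.02 , -0.012, -0.004,
        0.004,  0.012,  0.02 ,  0.028,  0.036,  0.044,  0.052,  0.06 ]))
 r [0.092 0.12  0.132] b [-0.127  0.118] ztop 0.28434382346216025
 red x [-0.038 -0.024  0.036] 584
 yel 1 [332. 181.] x,b,z 0.027 0.053 0.057
 yel 1 [335. 183.] x,b,z 0.034 0.047 0.049
 yel 1 [337. 186.] x,b,z 0.032 0.041 0.043
 yel 34 [323.4 237.2] x,b,z -0.015 0.056 -0.095
scene 1590 x hist (array([  0,   0,   0,   0,   0,   0,  14, 194, 471, 854,  57,   0,   0,
         0,   0]), array([-0.06 , -0.052, -0.044, -0.036, -0.028, -0.02 , -0.012, -0.004,
        0.004,  0.012,  0.02 ,  0.028,  0.036,  0.044,  0.052,  0.06 ]))
 r [0.099 0.124 0.135] b [-0.122  0.125] ztop 0.28890808015334635
 red x [-0.03   0.036  0.042] 429
 yel 12 [321.2 304.7] x,b,z 0.002 0.031 -0.047
 yel 21 [328.3 323.4] x,b,z 0.02 0.056 -0.093
```

The crop shows the yellow front dot at lower left (side px 323,237), so the valve is at about 211° clockwise from the top. One spoke is at upper left (about -41°) and one at upper right (about 31°). Two clockwise pushes over the top, about 75° each, should bring the valve to twelve o'clock. Next I'll refine the fit and check reach.

```bash
python3 - <<'E'
from h import *
from scipy.spatial.transform import Rotation as Ro
from plant import robot
p0=np.array([.657,.068,.30]);Ps=[]
def ax(y): a=np.array([np.cos(y),np.sin(y),0]); return a,np.array([-a[1],a[0],0])
for n in ("side","scene"):
    f=dict(np.load(n+"0.npz")); W=world(f); H=hsv(f); a,b=ax(p0[2])
    d=W-[p0[0],p0[1],.155]; x=d@a; r=np.hypot(d@b,d[...,2])
    m=(f["range_z"]>0)&(H[...,2]<75)&(abs(x)<.03)&(r<.15)&(r>.085)&(W[...,2]>.10)
    Ps.append(W[m])
def res(p,Q):
    a,b=ax(p[2]); d=Q-[p[0],p[1],.155]; q=np.stack([abs(d@a)-.017,abs(np.hypot(d@b,d[:,2])-.114)-.017])
    return np.linalg.norm(np.maximum(q,0),axis=0)+np.minimum(q.max(0),0)
for Q in (*Ps,np.vstack(Ps)):
    s=least_squares(res,p0,args=(Q,),loss="soft_l1",f_scale=.002); print(s.x.round(4),np.median(abs(s.fun)).round(4))
p=s.x;a,b=ax(p[2])
for phi in (25,35,45,55,65):
  for roll in (0,90,180,270):
    for dy in (0,-15,15,-30):
      h,s_=ax(p[2]+np.radians(dy)); z=np.cos(np.radians(phi))*h-np.sin(np.radians(phi))*np.array([0,0,1])
      R0=np.column_stack([np.cross(s_,z),s_,z]); R=R0@Ro.from_euler("z",roll,degrees=True).as_matrix()
      e=Ro.from_matrix(R).as_euler("xyz"); ok=[]
      for al in (-70,-20,30):
        t=np.radians(al); c=np.array([p[0],p[1],.155])-.034*a-np.sin(t)*.062*b+np.array([0,0,np.cos(t)*.062])
        for back in (0,.1):
            q=robot.inverse_kinematics(list(c-back*z),list(e)); ok.append(q is not None)
      if all(ok): print(phi,roll,dy,"OK",np.round(q,2))
E
```

```text
[0.6603 0.0704 0.298 ] 0.0019
[0.6564 0.0668 0.2965] 0.0018
[0.6584 0.0694 0.3008] 0.0023
35 0 -30 OK [-0.86  0.04  0.45  2.4   1.83  0.52 -0.72]
35 90 -30 OK [-0.58  0.05  0.16  2.39  1.82  0.53 -2.28]
35 180 -30 OK [-1.48  0.04  1.12  2.42  1.89  0.47  2.39]
35 270 -30 OK [-0.63  0.05  0.21  2.39  1.82  0.53  0.86]
45 0 -30 OK [-0.79  0.01  0.44  2.27  1.19  0.42 -0.02]
45 90 -30 OK [-0.69  0.02  0.34  2.26  1.19  0.42 -1.59]
45 270 -30 OK [-0.56  0.02  0.21  2.26  1.19  0.42  1.55]
55 0 0 OK [-1.16  0.04  1.22  2.15 -0.55  0.46  2.35]
55 0 -15 OK [-0.78  0.01  0.64  2.15  0.14  0.38  1.35]
55 0 15 OK [ 1.09  0.27 -1.13  2.   -0.18  0.51  2.31]
55 0 -30 OK [-0.73  0.04  0.46  2.12  0.57  0.5   0.64]
55 90 0 OK [-0.92  0.03  0.96  2.14 -0.51  0.44  0.73]
55 90 -15 OK [-0.76  0.01  0.62  2.15  0.14  0.38 -0.22]
55 90 15 OK [-0.95  0.2   1.23  2.08 -0.96  0.76  1.44]
55 90 -30 OK [-0.76  0.04  0.49  2.12  0.56  0.5  -0.93]
55 180 0 OK [-0.64  0.03  0.66  2.13 -0.48  0.44 -0.88]
55 180 15 OK [-0.6   0.11  0.78  2.07 -0.82  0.67 -0.27]
55 180 -30 OK [-0.29  0.06  0.    2.1   0.61  0.52 
[... 383 characters left out ...]
0.2   0.68  1.02]
65 90 0 OK [-0.67  0.12  0.69  1.98 -0.32  0.68  0.51]
65 90 -15 OK [-0.7   0.1   0.61  1.99 -0.05  0.64 -0.03]
65 90 15 OK [-0.67  0.18  0.82  1.94 -0.56  0.81  1.02]
65 90 -30 OK [-0.73  0.11  0.55  1.97  0.18  0.68 -0.53]
65 180 0 OK [-0.59  0.11  0.6   1.98 -0.3   0.67 -1.08]
65 180 -15 OK [-0.63  0.09  0.54  1.99 -0.03  0.64 -1.62]
65 180 15 OK [-0.55  0.16  0.66  1.94 -0.52  0.79 -0.6 ]
65 180 -30 OK [-0.67  0.11  0.48  1.97  0.19  0.68 -2.12]
65 270 0 OK [-1.04  0.18  1.14  1.99 -0.49  0.71 -2.46]
65 270 -15 OK [ 0.93  0.33 -1.28  1.92  0.61  0.77  2.55]
65 270 15 OK [-0.91  0.24  1.13  1.95 -0.69  0.86 -2.  ]
65 270 -30 OK [-0.37  0.11  0.16  1.96  0.26  0.69  2.53]
```

```bash
cat >> h.py <<'E'
from scipy.spatial.transform import Rotation as Ro
C=np.array([.6584,.0690,.155]); YAW=.300
def ax(y): a=np.array([np.cos(y),np.sin(y),0]); return a,np.array([-a[1],a[0],0])
A_,B_=ax(YAW)
def tool(phi,dy,roll):
    h,s=ax(YAW+np.radians(dy)); ph=np.radians(phi); z=np.cos(ph)*h-np.sin(ph)*np.array([0,0,1])
    R=np.column_stack([np.cross(s,z),s,z])@Ro.from_euler("z",roll,degrees=True).as_matrix()
    return z,Ro.from_matrix(R).as_euler("xyz")
def tcp(al,r,xt,z,dz,nose=.011):
    """TCP with the tip centre at stand x=xt, polar (al deg clockwise, r), lowered by dz"""
    t=np.radians(al); tip=C+xt*A_-np.sin(t)*r*B_+np.array([0,0,np.cos(t)*r-dz]); return tip-nose*z
E
python3 - <<'E'
from h import *
from plant import robot
for phi in (45,50,55):
  for dy in (-12,-20,-25):
    for roll in (0,90):
      z,e=tool(phi,dy,roll); ok=[];qs=[]
      for al in (-72,-45,-20,10,35):
        for back in (0,.08):
            q=robot.inverse_kinematics(list(tcp(al,.062,-.024,z,.010)-back*z),list(e)); ok.append(q is not None); qs.append(q)
      print(phi,dy,roll,ok.count(False), np.ptp(np.array([q for q in qs if q is not None]),axis=0).round(2) if any(ok) else "")
robot.grip(0.0); print(robot.nose_length)
p=robot.sense(); 
robot.move_straight([.25,.627,.40],vel=.25)
z,e=tool(50,-20,0)
robot.goto(list(tcp(-68,.062,-.024,z,.010)-.09*z),list(e))
s=robot.sense(); print(s["t"],s["tcp_pos"],s["joint_pos"])
f=robot.grab_frame("side"); np.savez("side1.npz",**f); cv2.imwrite("pics/side1.png",cv2.resize(f["image"][90:300,240:450,::-1],None,fx=2.8,fy=2.8,interpolation=cv2.INTER_CUBIC))
E
```

```text
45 -12 0 1 [1.24 0.3  1.13 0.13 0.82 0.18 1.04]
45 -12 90 1 [0.61 0.45 0.51 0.12 0.48 0.44 0.49]
45 -20 0 0 [1.27 0.3  1.27 0.15 0.79 0.27 0.93]
45 -20 90 0 [1.27 0.55 1.51 0.15 0.6  0.62 0.49]
45 -25 0 0 [0.96 0.28 0.91 0.13 0.68 0.19 0.84]
45 -25 90 0 [1.54 0.38 1.6  0.14 0.76 0.39 0.94]
50 -12 0 0 [1.5  0.33 1.43 0.13 1.37 0.09 1.46]
50 -12 90 0 [1.85 0.37 2.09 0.13 2.31 0.21 2.38]
50 -20 0 0 [0.82 0.25 0.73 0.12 0.98 0.12 1.13]
50 -20 90 0 [1.17 0.43 1.45 0.12 1.03 0.44 1.04]
50 -25 0 0 [0.65 0.25 0.52 0.1  0.64 0.2  0.83]
50 -25 90 0 [1.31 0.53 1.64 0.1  0.84 0.66 0.78]
55 -12 0 0 [0.99 0.25 1.02 0.13 1.22 0.13 1.36]
55 -12 90 0 [0.94 0.29 1.17 0.09 2.02 0.13 1.97]
55 -20 0 0 [0.61 0.23 0.55 0.09 0.7  0.18 0.87]
55 -20 90 0 [0.35 0.3  0.69 0.07 1.75 0.2  1.87]
55 -25 0 0 [0.28 0.24 0.13 0.07 0.4  0.24 0.58]
55 -25 90 0 [0.51 0.23 0.37 0.08 0.51 0.22 0.64]
0.011
3.825 [0.55413613 0.12115033 0.24609669] [-0.75610368  0.06916932  0.32224311  2.25841297  1.0194847   0.33640496
  0.18236447]
```

View pics/side1.png

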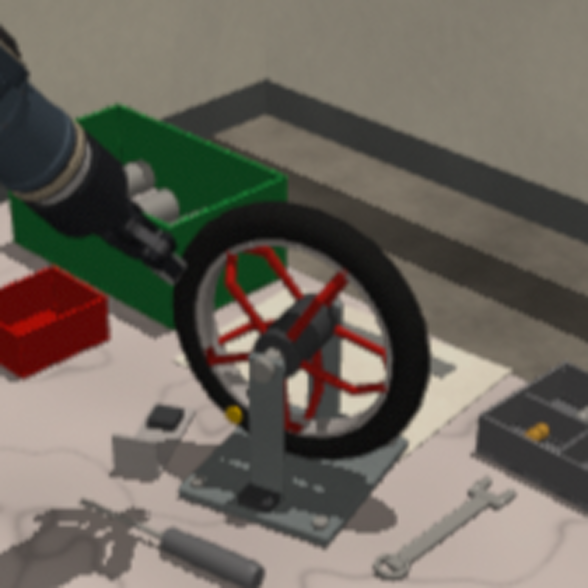

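The closed fingers are slender, about 18 mm wide. The tip at side px (306,187) is in front of the wheel, to the left. I'll enter between the spokes and make the first push.

```bash
cat >> h.py <<'E'
def proj(f,X): c=f["R"]@X+f["t"]; return (f["fx"]*c[0]/c[2]+f["cx"],f["fy"]*c[1]/c[2]+f["cy"])
def valve(robot,views=("side","scene"),tag=None):
    """wheel angle (deg) from yellow dots: ray onto the tyre's side plane"""
    out={}
    for n in views:
        f=robot.grab_frame(n); H=hsv(f); x0=-.017 if n=="side" else .017
        if tag: cv2.imwrite(f"pics/{n}_{tag}.png",f["image"][:,:,::-1])
        y=((H[...,0]>20)&(H[...,0]<35)&(H[...,1]>140)&(H[...,2]>70)).astype(np.uint8)
        k,l,st,ce=cv2.connectedComponentsWithStats(y)
        for i in range(1,k):
            if st[i,4]<8: continue
            o,d=ray(f,*ce[i]); s=(x0-(o-C)@A_)/(d@A_); P=o+s*d-C
            r=np.hypot(P@B_,P[2])
            if .08<r<.15: out.setdefault(n,[]).append((round(float(np.degrees(np.arctan2(-(P@B_),P[2]))%360),1),round(float(r),3),int(st[i,4])))
    return out
Z,E_=tool(50,-20,0); XT=-.022
def arc(robot,a0,a1,vel=.05,r=.062,step=8,limit=30):
    n=max(1,int(np.ceil(abs(a1-a0)/step))); m=0
    for al in np.linspace(a0,a1,n+1)[1:]:
        hit=robot.move_straight(list(tcp(al,r,XT,Z,.010)),vel=vel,contact_N=limit); w=robot.sense()["wrist_force"]; m=max(m,np.linalg.norm(w))
        print(round(al,1),np.round(w,1),end=" ")
        if hit: print("HIT"); return al
    print("max",m); return a1
E
python3 - <<'E'
from h import *
from plant import robot
s=robot.sense(); f=dict(np.load("side1.npz")); print(proj(f,np.array(s["tcp_pos"])+.011*Z))
print(valve(robot))
print(robot.move_straight(list(tcp(-68,.062,XT,Z,.010)),vel=.08,contact_N=6), robot.sense()["wrist_force"])
print(valve(robot))
arc(robot,-68,-44)
print(valve(robot,tag="p1"),robot.sense()["t"])
f=robot.grab_frame("side"); cv2.imwrite("pics/p1c.png",cv2.resize(f["image"][130:290,260:420,::-1],None,fx=3.6,fy=3.6,interpolation=cv2.INTER_CUBIC))
E
```

```text
(np.float64(302.1338035115683), np.float64(187.0504001294854))
{'side': [(210.8, 0.11, 25)], 'scene': [(210.5, 0.111, 21)]}
False [ 0.39754467 -0.74529038 -0.21654115]
{'side': [(210.8, 0.11, 26)], 'scene': [(210.7, 0.111, 23)]}
-60.0 [-0.4 -0.4 -0.1] -52.0 [-3.8  0.4 -0.6] -44.0 [-2.9  0.5 -0.7] max 3.8340186667119824
{'side': [(224.3, 0.11, 28)], 'scene': [(223.7, 0.112, 22)]} 6.4417
```

View pics/p1c.png

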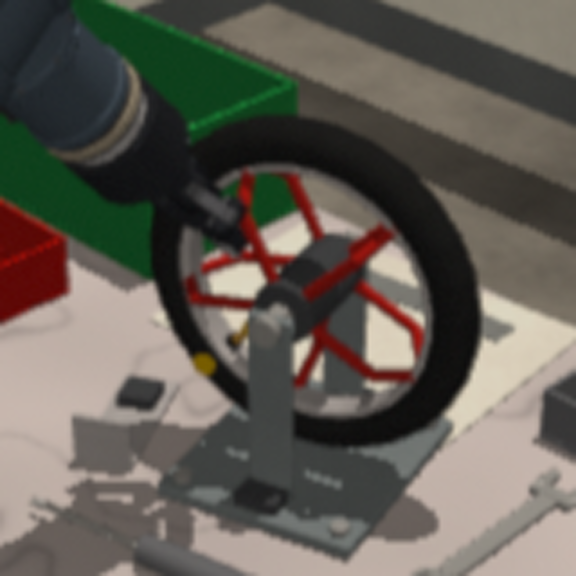

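The finger is on the upper-left spoke (crop px 240,235) at small forces, and the wheel has turned from 211° to 224°. I'll carry on with push 1.

```bash
python3 - <<'E'
from h import *
from plant import robot
arc(robot,-44,-12,limit=25); print(valve(robot))
arc(robot,-12,12,limit=25); print(valve(robot,tag="p2"),robot.sense()["t"])
f=robot.grab_frame("side"); cv2.imwrite("pics/p2c.png",cv2.resize(f["image"][130:290,260:420,::-1],None,fx=3.6,fy=3.6,interpolation=cv2.INTER_CUBIC))
E
```

```text
-36.0 [-2.1  0.8 -0.7] -28.0 [-0.1  0.7 -1.5] -20.0 [ 0.2  2.4 -1.6] -12.0 [ 1.2  2.6 -1.8] max 3.396224253107065
{'side': [(254.4, 0.111, 27)], 'scene': [(254.1, 0.112, 28)]}
-4.0 [ 0.7  3.7 -1.1] 4.0 [0.  3.8 0. ] 12.0 [-0.7  2.2  0. ] max 3.9094430107699725
{'side': [(279.6, 0.114, 40)], 'scene': [(288.3, 0.136, 12), (279.4, 0.112, 29)]} 8.9667
```

View pics/p2c.png

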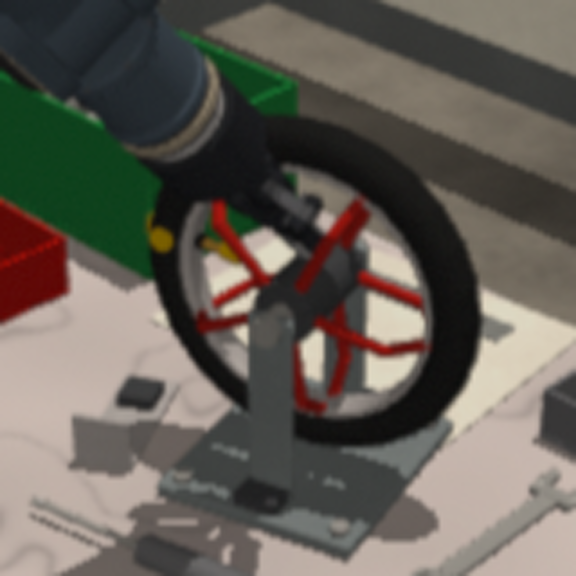

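The wheel is at 279.5°. The finger is on the spoke at about +27°, and the valve (crop px 160,238) is at the left, clear of it. I'll finish push 1, withdraw, re-enter behind the next spoke, slightly shallower, and push again.

```bash
sed -i 's/XT=-.022/XT=-.025/' h.py; python3 - <<'E'
from h import *
from plant import robot
import h
h.XT=-.022; arc(robot,12,19,limit=25); h.XT=-.025
w=valve(robot); print(w); th=w["scene"][-1][0] if "side" not in w else w["side"][0][0]
def mv(p,**k): r=robot.move_straight(list(p),**k); print(r,np.round(robot.sense()["wrist_force"],1)); return r
mv(tcp(17,.062,-.022,Z,.010),vel=.04)
mv(tcp(17,.062,-.022,Z,.010)-.09*Z,vel=.1)
ent=th+36-360-23; print(th,ent)
mv(tcp(ent,.062,XT,Z,.010)-.09*Z,vel=.12)
print(valve(robot))
if not mv(tcp(ent,.062,XT,Z,.010),vel=.06,contact_N=6):
    arc(robot,ent,ent+24,limit=25); print(ent+24,valve(robot),robot.sense()["t"])
E
```

```text
19.0 [-2.   1.2  0.9] max 2.5188386062933583
{'side': [(287.5, 0.115, 44)], 'scene': [(294.3, 0.138, 13), (286.7, 0.113, 31)]}
False [ 0.2 -0.8 -0. ]
False [ 0.6 -0.1 -0.7]
287.5 -59.5
False [-0.1 -0.7 -0.6]
{'side': [(286.8, 0.113, 33)], 'scene': [(294.7, 0.138, 14), (286.9, 0.113, 29)]}
False [ 0.3  0.1 -0.5]
-51.5 [-1.8  0.7 -0.6] -43.5 [-4.   1.2 -0.9] -35.5 [-1.4  0.8 -1.9] max 4.236914211103335
-35.5 {'scene': [(311.5, 0.145, 26), (305.4, 0.113, 31)]} 14.3333
```

```bash
python3 - <<'E'
from h import *
from plant import robot
arc(robot,-35.5,0,limit=25); print(valve(robot))
arc(robot,0,16,vel=.03,limit=25); print(valve(robot,tag="p3"),robot.sense()["t"])
E
```

```text
-28.4 [-0.5  1.5 -0.5] -21.3 [ 0.4  1.6 -1.5] -14.2 [-1.   1.7 -1.1] -7.1 [-0.   2.7 -1.1] 0.0 [ 0.2  2.1 -0.6] max 2.884924875473384
{'side': [(345.1, 0.138, 14), (341.8, 0.118, 10)], 'scene': [(339.4, 0.115, 36), (342.4, 0.082, 18)]}
8.0 [-0.   3.1 -0.4] 16.0 [-1.4  3.  -0.1] max 3.3113612788552635
{'side': [(358.8, 0.141, 28), (355.0, 0.116, 43)], 'scene': [(355.1, 0.116, 36), (353.6, 0.083, 21)]} 16.9167
```

```bash
python3 - <<'E'
from h import *
import h
from plant import robot
arc(robot,16,20,vel=.03,limit=25)
robot.move_straight(list(tcp(17,.062,XT,Z,.010)),vel=.03)
robot.move_straight(list(tcp(17,.062,XT,Z,.010)-.20*Z),vel=.15)
print(valve(robot,tag="p4"),robot.sense()["t"])
# refit the wheel's centre in each view, then the angle with that view's own centre
C0=C.copy()
for n in ("side","scene"):
    f=robot.grab_frame(n); W=world(f); H=hsv(f); d=W-C0; x=d@A_; r=np.hypot(d@B_,d[...,2])
    m=(f["range_z"]>0)&(H[...,2]<75)&(abs(x)<.03)&(r<.145)&(r>.085)&(W[...,2]>.08)
    Q=W[m]
    def res(p):
        a,b=ax(p[2]); D=Q-[p[0],p[1],.155+p[3]]; q=np.stack([abs(D@a)-.017,abs(np.hypot(D@b,D[:,2])-.114)-.017])
        return np.linalg.norm(np.maximum(q,0),axis=0)+np.minimum(q.max(0),0)
    s=least_squares(res,[C0[0],C0[1],YAW,0],loss="soft_l1",f_scale=.002).x
    h.C=np.array([s[0],s[1],.155+s[3]]); h.A_,h.B_=ax(s[2]); print(n,s.round(4),((h.C-C0)@B_).round(4),valve(robot,(n,)))
f=robot.grab_frame("side"); cv2.imwrite("pics/p4c.png",cv2.resize(f["image"][130:290,260:420,::-1],None,fx=3.6,fy=3.6,interpolation=cv2.INTER_CUBIC))
E
```

```text
20.0 [-1.4  2.8 -0.3] max 3.1179752439305854
{'side': [(2.8, 0.142, 27), (359.4, 0.115, 44)], 'scene': [(359.5, 0.116, 33), (357.1, 0.081, 14)]} 19.05
side [ 0.6608  0.0686  0.2975 -0.0035] -0.0011 {'side': [(1.9, 0.144, 27), (358.4, 0.118, 44)]}
scene [ 0.6565  0.0674  0.2959 -0.0014] -0.001 {'scene': [(359.4, 0.115, 34), (356.7, 0.081, 14)]}
```

View pics/p4c.png

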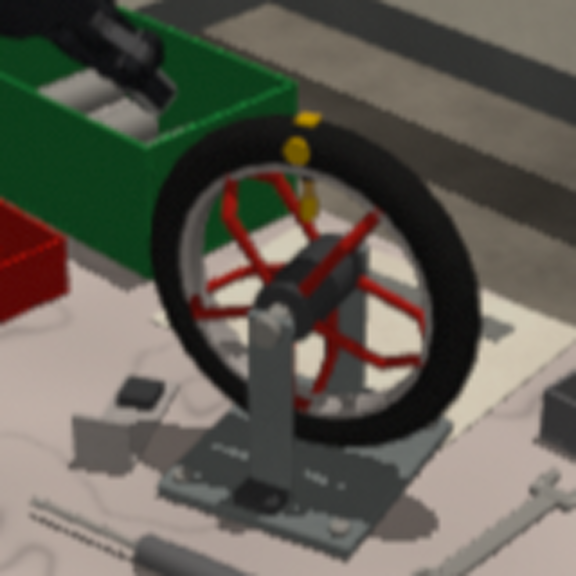

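The valve dot (crop px 297,150) is at the top between the two upper spokes. It measures 358.4–359.5° in the two views. The hand is clear and the loose things are in place.

```bash
python3 -c "
from plant import robot
robot.sleep(0.5); print(robot.close_job())"
```

```text
the job is handed in; nothing more can be done
None
```

I turned the wheel with two spoke pushes until the valve measured about 1° short of twelve o'clock, took the hand clear, left the wheel at rest, and handed in the job at about 20 s.

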